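# Shut and latch the chip extractor's clean-out door

### The arm

A 6-joint arm with a two-finger parallel gripper is mounted at the origin on the work surface. World frame = base frame: x ahead of the robot, y to its left, z up, the work surface at z = 0. Lengths are in m, angles in rad, forces in N, time in s.
With the tool pointing down it reaches from about 0.275 to 0.725 m from the base axis. Payload 5.6 kg.
Tool frame: the origin (TCP) lies at the very end of the fingers, on their centre line; the grasp point (between the pads) lies 19 mm behind it; z points along the fingers, y is the line along which they close (so a half turn about z gives the same grasp; the last joint's range is limited). The gripper opens to 85 mm and grips with 20 to 120 N. Pads are 22 mm wide; open, the fingers measure 114 mm over their backs; the gripper's body (76 mm by 85 mm) begins 54 mm behind the grasp point. The pads swing forward as they close: fully open they stand 13 mm farther back than shut.
Start: joints at [-0.905, 0.255, 0.108, 0, -1.424, -0.285], TCP at [0.204, -0.511, 0.231] pointing down, gripper open.
Joint ranges: [-2.95, 2.95], [-1.21, 1.97], [-1.09, 1.5], [-2.87, 1.71], [-2.94, -0.07], [-3.05, 3.05]. Speed limits (rad/s): [2.57, 2.57, 3.14, 3.14, 3.14, 3.14].

### API

Orientations are given as a 3x3 rotation matrix whose columns are the frame's x, y, z axes.
In Python, from rig import move_ptp, move_straight, move_j, release, grab, dwell, solve_ik, grab_frame, Unreachable, hand_in, get_time_s, get_qpos, get_joint_velocities, get_effort, get_ee_pos, get_ee_rot, get_force, get_ft_torque, get_opening, get_finger_force gives the robot as it stands. The module is installed in compiled form; this text tells all that it offers. Calls block until the motion is done:
- move_ptp(position, orientation): joint-space move of the TCP to a pose.
- move_straight(position, feed=0.15, attitude=None): straight line of the TCP; attitude=None keeps the orientation; feed is the mean speed in m/s.
- move_j(angles): joint-space move.
- release() and grab(f_grip=None): open the fingers fully, or close them until they stop; f_grip is the grip in N (None keeps the last).
- dwell(seconds).
- solve_ik(position, orientation): joint angles nearest the present ones, or None.
- grab_frame(name): name is "side" or "top" or "wrist"; returns a dict with "img" (420x560x3 uint8, red, green, blue), "K" (3x3 intrinsics, pixels), "k1" (the pictures are not rectified: a ray, as slopes to the right and down, at radius r is drawn at 1 + k1 r^2 times it, then the intrinsics apply), "R" (3x3) and "t" (3): a world point X has camera coordinates R X + t. Camera axes: x right, y down, z forward; pixel columns grow to the right and rows downward; lengths in m; the calibration is good to about 2 mm. A picture is of the moment at which its call begins. There is no depth.
A pose or a line that the arm cannot do raises Unreachable and nothing moves.
- hand_in(): hands the job in; it is judged then, once.
Readings, each from a call of its own:
- get_time_s(): time.
- get_qpos(): joint angles.
- get_joint_velocities(): joint speeds.
- get_effort(): joint torques, N m.
- get_ee_pos(): TCP position.
- get_ee_rot(): TCP orientation.
- get_force(): force on the tool from outside, world axes, zero at the start.
- get_ft_torque(): the same for the moment, N m.
- get_opening(): opening from 0.0 (shut) to 1.0 (fully open).
- get_finger_force(): force on a finger pad.
Only numpy, scipy, OpenCV 4.12 (cv2) and the standard library are available. Lean on these libraries where they do the work, as an engineer would, in place of code of your own. Each camera call takes 0.05 s, during which the arm holds its last target. There are 200 camera calls.

### The job

The chip bin of the bench extractor has been emptied. Push its clean-out door shut, then swing the latch's loop down over the keeper hook on the door while the red lever is still up, and press the lever down over centre until it lies flat, so that the door is drawn tight onto its seal. Leave the tools and wood blanks around it where they are, and take your hand away.

Things in the scene. Friction and masses are not known exactly. Their poses are not given: they have to be found in the camera images.
- latch_pivot (a point): Axis of the red latch lever, on the extractor: green chip bin 250 mm wide, 240 deep, fixed to the bench, grey fan head on its rear. 22 mm above the bin's flat top, half-way across. Axes, the machine's (its yaw varies): x level into the machine away from the door, y along the door to the left, z up. Steel cheeks beside the lever: y to +-20, x +-15, up to 9 mm above this point.
- hood_edge (a point): Middle of the lower front edge of the grey hood (210 mm wide, 68 mm high) that overhangs the latch: 38 mm behind (+x) and 70 mm above the pivot. The lever swings shut below it, so a vertical tool cannot press the lever flat: lean it in from the door's side, 30 to 45 degrees from vertical. Machine axes.
- hinge (a point): Middle of the door's hinge line, along y, at the bottom edge of the door; 53 mm in front (-x) of and 138 mm below the latch pivot. Machine axes.
- door (a joint): Angle of the clean-out door, rad: 0 = just touching its rubber seal, grows as its top swings out (-x) about the hinge at its bottom; starts 0.35 to 0.7. Aluminium panel 216 wide, 112 high, 14 mm thick. Stiff hinge (0.3 N m): stays where it is left. Goes to about -0.03 as the seal is squeezed; the loop drops over the hook only with the door within about 0.05 of 0.
- door_edge (a point): Middle of the door's outer face, 4 mm below its upper edge, 110 mm up from the hinge line and 7 mm outward. Axes turn with the door: x through it into the machine, z up it, y as the machine's. The panel runs 108 mm to either side.
- keeper (a point): Where the loop's bar is centred when hooked: seat of a steel hook 36 mm wide on the middle of the door's upper edge. A ledge lies 4 mm below; a raked prong on the machine side (+x) leans out over it, tip 13 mm above and 3 mm outward (-x). The bar comes down outside (-x) of the tip and is drawn in under it. Axes as door_edge. Door at 0: 65 mm in front of and 14 mm below the pivot.
- lever (a joint): Angle of the red lever, rad: 0 = shut, flat, pointing into the machine (+x); 1.57 = upright; stops at 1.6. Starts 1.42 to 1.56. Stiff pivot (0.06 N m), stays where left. Once the loop is hooked, closing it takes about 5 to 10 N at its grip (it stiffens below 1); it passes centre at about 0.14 and then snaps shut by itself.
- lever_tip (a point): End of the red lever, middle of the face to press (up when shut, towards the door when upright); 72 mm from the pivot along the lever, 9 mm off the line through the pivot. The grip is 28 mm wide, 10 thick, the last 40 mm of the lever. Axes turn with it: x along the lever to its tip, z out of the pressed face, y as the machine's.
- loop (a joint): Angle of the steel loop on the lever, rad: 0 = square to the lever, grows as it swings to the door and down. Starts -1.33 to -1.21: the loop stands up, leaning 5 to 20 degrees to the door. Its direction in the machine's x-z plane, from +x up and over to the door, is lever + 1.571 + loop. Light friction: within 20 degrees of upright it stays put, else it falls by its own weight.
- loop_bar (a point): Centre of the loop's crossbar: round steel bar 8 mm thick, 64 mm long along y, between two 8 mm legs, 86 mm from the loop's pivot, which is on the lever, 24 mm from the latch pivot at the angle lever + 0.07 (same plane and sense). z axis: from the loop's pivot to the bar. The bar passes clear of the lever's end to either side.
- blank1: Bored octagonal wood blank, 80 mm across flats, 70 mm high, beside the extractor; leave it. Origin at its underside.
- blank2: The same, stacked on blank1; leave it.
- blank3: The same, standing alone; leave it.
- gouge: Turning gouge lying on the bench, 285 mm long; leave it.
- skew: Skew chisel lying on the bench, 285 mm long; leave it.
- caliper: Steel vernier caliper, 200 mm long, lying flat; leave it.
- mallet: Turned mallet standing on its 80 mm head, 210 mm high; leave it.
- glue: White glue bottle, 60 mm wide, 160 mm high; leave it.

How it is judged:
By the outcome, as a careful person would: the job done as asked, in the order asked, and still so for the second after the job is handed in, with the robot touching nothing.
It also fails if it takes over 45 s, if anything falls off the work surface, if the arm or the gripper's body presses on something with over 40 N, if the wrist force passes 120 N, or if a joint passes its speed limit or range.

## Working session

There is one attempt and no reset: what is moved stays moved. The work goes in short steps, each a Python script; the robot and the scene stay as the last script left them, time stands still between calls to the robot, and variables do not carry over. Pictures are saved under pics/ and viewed, at most 10 in all, crops included, and the job is handed in when it is done.

```bash
mkdir -p pics
python3 - <<'E'
from rig import *
import cv2,numpy as np
for n in("side","top"):
    f=grab_frame(n);cv2.imwrite(f"pics/{n}0.png",cv2.resize(f["img"][:,:,::-1],(784,588),interpolation=cv2.INTER_CUBIC))
    R=f["R"];print(n,f["K"].tolist(),f["k1"],(-R.T@f["t"]),R[2])
    np.savez(f"pics/{n}0.npz",**f)
print(get_time_s())
E
```

```text
side [[400.8207841429859, 0.0, 277.71136998253644], [0.0, 400.8207841429859, 212.6207810300831], [0.0, 0.0, 1.0]] -0.08658510833207723 [0.44859312 0.71084004 0.87933586] [ 0.11531896 -0.68553287 -0.71885063]
top [[408.13708885457464, 0.0, 282.1299162022248], [0.0, 408.13708885457464, 206.96549289647254], [0.0, 0.0, 1.0]] -0.12528041474485752 [0.50422781 0.03409586 1.12876247] [ 0.04377124 -0.02248126 -0.9987886 ]
0.1
```

View pics/side0.png

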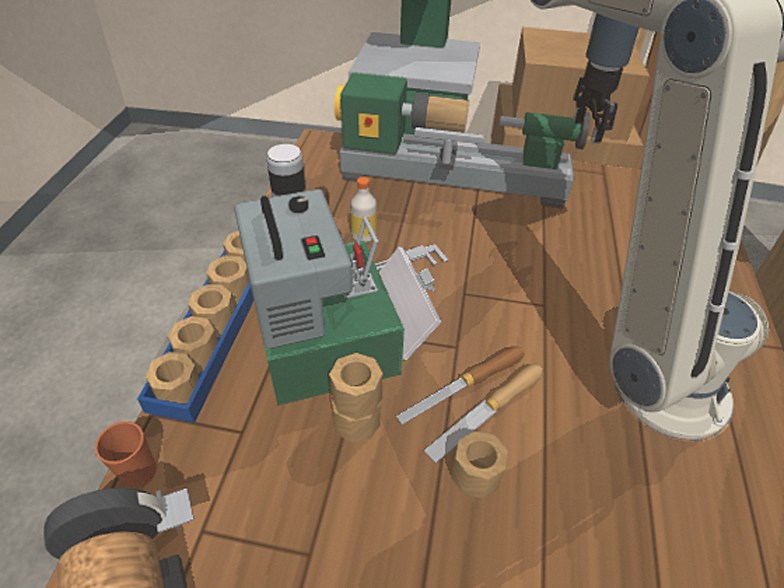

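View pics/top0.png

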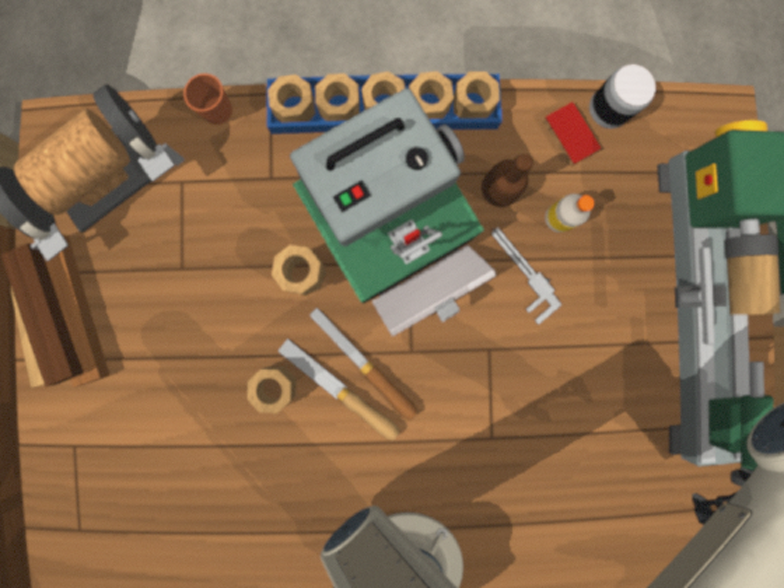

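The side view shows the extractor with its bin front-left top corner near (402,320). The latch is up around (360,255) and the door is open towards the robot. The top view shows the bin's front edge from (365,300) to (483,232), the latch at (412,240) and the door from (393,330) to (495,270). I'll zoom in on both.

Run:
```python
import cv2,numpy as np
a=np.load("pics/side0.npz")["img"][135:285,165:325,::-1]
b=np.load("pics/top0.npz")["img"][130:245,205:365,::-1]
cv2.imwrite("pics/s1.png",cv2.resize(a,None,fx=4,fy=4,interpolation=cv2.INTER_CUBIC))
cv2.imwrite("pics/t1.png",cv2.resize(b,None,fx=5,fy=5,interpolation=cv2.INTER_CUBIC))
```

```text
(no output)
```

View pics/s1.png

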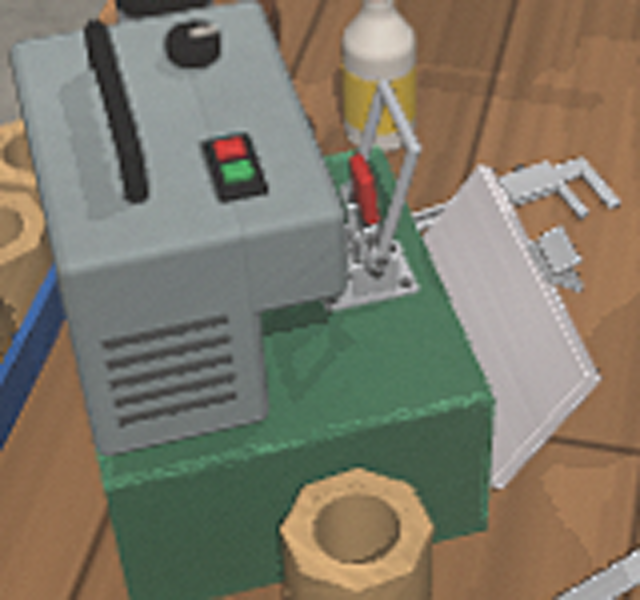

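View pics/t1.png

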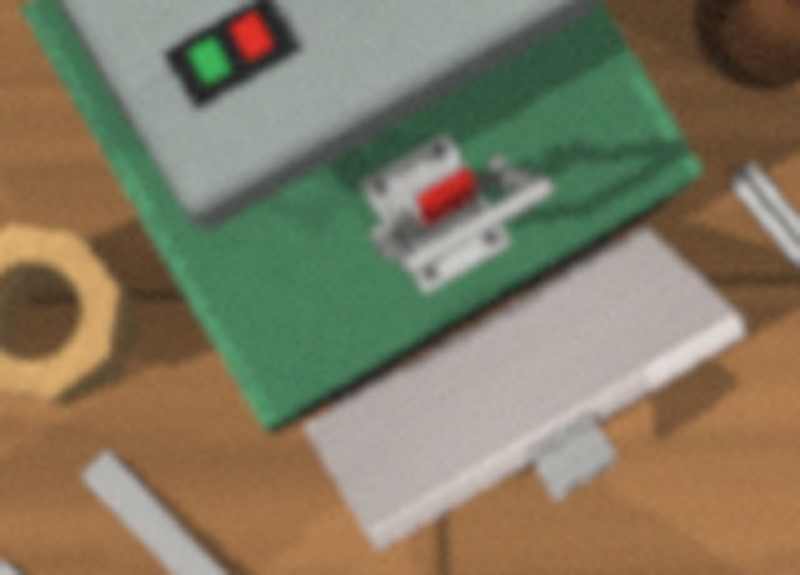

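```bash
cat > geo.py <<'E'
import numpy as np
from scipy.optimize import least_squares
def proj(f,X):
    c=f["R"]@X+f["t"]; s=c[:2]/c[2]; s=s*(1+f["k1"]*(s@s))
    return f["K"][:2,:2]@s+f["K"][:2,2]
def M(p):  # machine rotation
    c,s=np.cos(p[3]),np.sin(p[3]); return np.array([[c,-s,0],[s,c,0],[0,0,1.]])
def W(p,m): return p[:3]+M(p)@np.array(m,float)
def doorpt(p,d,x,y,z): # hinge-frame coords in door
    c,s=np.cos(d),np.sin(d); return W(p,[-.053+c*x-s*z,y,-.138+s*x+c*z])
def levpt(p,a,x,y,z):
    c,s=np.cos(a),np.sin(a); return W(p,[c*x-s*z,y,s*x+c*z])
def barpt(p,a,l,y=0,r=.086):
    b=a+.07; g=a+np.pi/2+l
    return W(p,[.024*np.cos(b)+r*np.cos(g),y,.024*np.sin(b)+r*np.sin(g)])
E
python3 - <<'E'
from geo import *
f={n:dict(np.load(f"pics/{n}0.npz")) for n in("side","top")}
S=lambda u,v:("side",np.array([165+(u+.5)/4-.5,135+(v+.5)/4-.5]))
T=lambda u,v:("top",np.array([205+(u+.5)/5-.5,130+(v+.5)/5-.5]))
# p: x,y,z,yaw,door,lever,loop,xf
def model(p):
    d,a,l,xf=p[4:8]
    FL=W(p,[xf,.125,-.022]);FR=W(p,[xf,-.125,-.022]);FB=FL.copy();FB[2]=0
    DL=doorpt(p,d,-.007,.108,.114);DR=doorpt(p,d,-.007,-.108,.114)
    BL=doorpt(p,d,.007,.108,.114)
    e=levpt(p,a,.072,0,.004)
    bl=barpt(p,a,l,.03);br=barpt(p,a,l,-.03)
    hl=W(p,[.038,.105,.07])
    return [(FL,T(272,428)),(FL,S(490,395)),(FR,T(698,172)),(FB,S(488,528)),(DL,T(378,548)),(DR,T(745,328)),(DL,S(599,378)),
     (DR,S(487,168)),(e,T(447,193)),(e,S(360,157)),(bl,S(413,150)),(br,S(384,87)),(bl,T(400,243)),(br,T(545,186))]
def res(p): return np.r_[np.concatenate([proj(f[o[0]],X)-o[1] for X,o in model(p)]),(p[5]-1.49)/.05,(p[6]+1.27)/.05]
s=least_squares(res,[.5,.05,.16,.5,.5,1.49,-1.27,-.04],loss="soft_l1")
p=s.x;print(p.round(4));print(res(p).round(1))
for n,X in dict(bar=barpt(p,p[5],p[6]),edge=doorpt(p,p[4],-.007,0,.11),tip=levpt(p,p[5],.072,0,.009),hinge=doorpt(p,0,0,0,0)).items():print(n,X.round(4))
np.save("p.npy",p)
E
```

```text
[ 0.6297 -0.0157  0.161   0.5072  0.6105  1.5109 -1.2627 -0.0462]
[-1.1  0.3  1.1  0.7  1.5 -0.4 -0.4  1.2 -0.  -0.   0.4 -0.1 -0.1  0.1
  0.2 -0.2  0.4 -0.7  0.4  2.5 -0.8 -0.9 -0.8 -0.2  3.7  2.9 -1.1  0.
  0.4  0.1]
bar [ 0.611  -0.0261  0.2684]
edge [ 0.5232 -0.0749  0.1091]
tip [ 0.6256 -0.018   0.2334]
hinge [ 0.5834 -0.0415  0.023 ]
```

```bash
cat >> geo.py <<'E'
def tool(p,L,flip=1): # lean L: z axis = (sinL,0,-cosL) machine; y along machine +-y
    z=np.array([np.sin(L),0,-np.cos(L)]);y=np.array([0,flip*1.,0]);x=np.cross(y,z)
    return M(p)@np.c_[x,y,z]
def door_tcp(p,d,L,gap=0,y=.06):
    return doorpt(p,d,-.007-.011*np.cos(d-L)-gap,y,.090)
def lev_tcp(p,a,r=.052,gap=0,L=np.pi/4):
    return levpt(p,a,r,0,.009+.011*abs(np.sin(a-(np.pi/2-L)))+gap)
E
python3 - <<'E'
from geo import *
from rig import *
p=np.load("p.npy");L=np.radians(40)
for fl in(1,-1):
    print(fl)
    R=tool(p,L,fl)
    for d,g in((.61,.03),(.3,0),(-.01,0)):
        q=solve_ik(door_tcp(p,d,L,g),R);print("door",None if q is None else np.round(q,2))
    b=barpt(p,p[5],p[6])
    for dx in(.025,-.05):
        q=solve_ik(b+M(p)@[dx,0,-.012],tool(p,0,fl));print("loop",None if q is None else np.round(q,2))
    for a in(1.5,.8,.1):
        q=solve_ik(lev_tcp(p,a),tool(p,np.pi/4,fl));print("lev",None if q is None else np.round(q,2))
E
```

```text
1
door [-0.16  0.05 -0.55 -0.85 -0.56 -0.26]
door [-0.01  0.04 -0.49 -0.7  -0.52 -0.53]
door [ 0.04  0.06 -0.46 -0.64 -0.5  -0.62]
loop [ 0.22  0.42  0.41  0.   -1.56 -1.29]
loop [ 0.19  0.29  0.22  0.   -1.5  -1.25]
lev [-0.05  0.08 -0.2  -0.63 -0.69 -0.64]
lev [ 0.    0.14 -0.16 -0.61 -0.64 -0.69]
lev [ 0.02  0.19 -0.15 -0.63 -0.6  -0.67]
-1
door [-0.16  0.05 -0.55 -0.85 -0.56  2.88]
door [-0.01  0.04 -0.49 -0.7  -0.52  2.61]
door [ 0.04  0.06 -0.46 -0.64 -0.5   2.52]
loop [ 0.22  0.42  0.41  0.   -1.56  1.85]
loop [ 0.19  0.29  0.22  0.   -1.5   1.89]
lev [-0.05  0.08 -0.2  -0.63 -0.69  2.5 ]
lev [ 0.    0.14 -0.16 -0.61 -0.64  2.45]
lev [ 0.02  0.19 -0.15 -0.63 -0.6   2.47]
```

Run:
```python
from geo import *
from rig import *
import cv2
p=np.load("p.npy");L=np.radians(40);R=tool(p,L)
d0=p[4]; a=door_tcp(p,d0,L,.035)
grab(20)
move_ptp(a+[0,0,.1]-M(p)@[.06,0,0],R); print(get_time_s())
move_straight(a,feed=.2)
fs=[]
for d in(d0,.45,.3,.15,.05,-.005):
    move_straight(door_tcp(p,d,L),feed=.12); fs.append((d,get_force().round(1).tolist()))
print(fs)
move_straight(door_tcp(p,-.005,L)-M(p)@[.04,0,0]+[0,0,.0],feed=.15)
print(get_time_s())
f=grab_frame("top");np.savez("pics/top2.npz",**f);g=grab_frame("side");np.savez("pics/side2.npz",**g)
im=np.hstack([cv2.resize(g["img"][135:285,185:325],None,fx=2.8,fy=2.8),cv2.resize(f["img"][120:270,225:365],None,fx=2.8,fy=2.8)])
cv2.imwrite("pics/c2.png",im[:,:,::-1])
```

```text
2.65
[(np.float64(0.6105327969651063), [0.5, 0.4, 0.1]), (0.45, [-2.6, -0.8, 0.3]), (0.3, [0.3, -0.8, 0.0]), (0.15, [0.1, -0.7, 0.6]), (0.05, [-0.2, 0.6, -0.7]), (-0.005, [-6.4, -2.9, 2.9])]
5.55
```

View pics/c2.png

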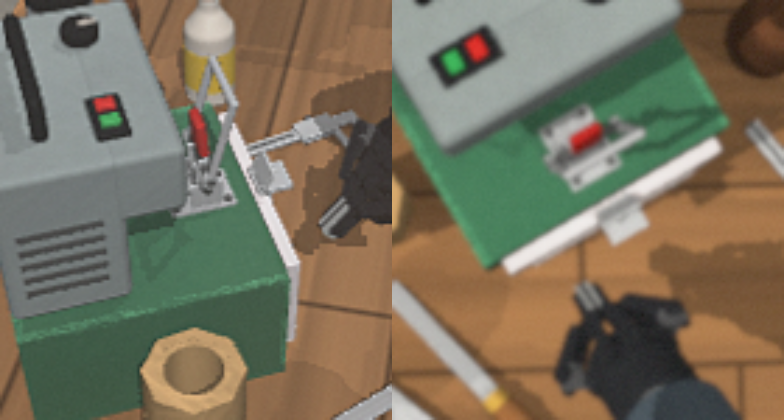

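The door is shut flush, from (505,265) to (720,145) in the right panel, and the loop still stands upright at (220,75) in the left panel. Next I'll tip the loop from behind.

Run:
```python
from geo import *
from rig import *
import cv2
p=np.load("p.npy");R=tool(p,0);m=M(p);a,l=p[5],p[6]
b=barpt(p,a,l)+m@[.025,0,-.012]
move_straight(get_ee_pos()+m@[-.03,0,0]+[0,0,.17],feed=.3)
move_ptp(b+[0,0,.07],R); print(get_time_s())
move_straight(b,feed=.1); print(get_force().round(1))
for g in np.arange(a+np.pi/2+l,2.35,.1):
    move_straight(barpt(p,a,g-a-np.pi/2)+m@[.015,0,-.012],feed=.1)
print(get_force().round(1))
dwell(.3)
move_straight(get_ee_pos()+[0,0,.08],feed=.25)
move_straight(get_ee_pos()-m@[.14,0,0],feed=.3);print(get_time_s())
f=grab_frame("top");g=grab_frame("side");np.savez("pics/side3.npz",**g)
im=np.hstack([cv2.resize(g["img"][135:285,185:325],None,fx=2.8,fy=2.8),cv2.resize(f["img"][120:270,225:365],None,fx=2.8,fy=2.8)])
cv2.imwrite("pics/c3.png",im[:,:,::-1])
```

```text
7.25
[ 0.4 -0.5  0.5]
[-0.  -0.6  0.5]
10.9833
```

View pics/c3.png

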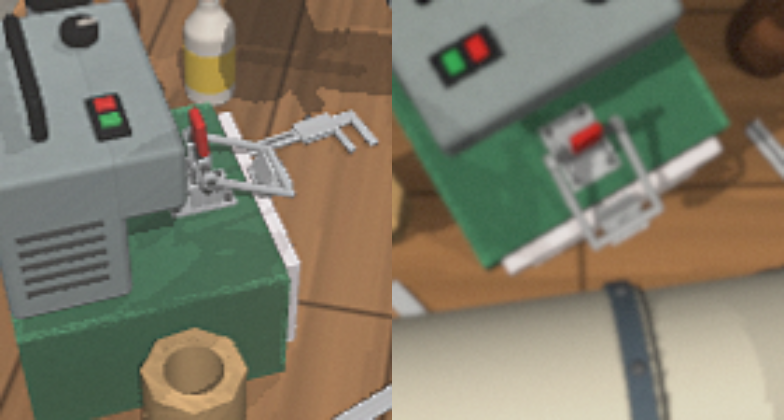

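Run:
```python
from geo import *
import cv2
p=np.load("p.npy");f=dict(np.load("pics/side3.npz"));a=p[5]
for g in(2.6,2.9,3.1,3.3,3.5,3.6):
    l=g-a-np.pi/2
    print(g,(M(p).T@(barpt(p,a,l)-p[:3])).round(3),[((proj(f,barpt(p,a,l,y))-[185,135])*2.8).round() for y in(.03,-.03)])
print("seat",[((proj(f,doorpt(p,0,-.012,y,.124))-[185,135])*2.8).round() for y in(.03,-.03)])
cv2.imwrite("pics/c4.png",cv2.resize(f["img"][165:220,240:315,::-1],None,fx=10,fy=10,interpolation=cv2.INTER_CUBIC))
```

```text
2.6 [-0.074 -0.     0.068] [array([287., 124.]), array([265.,  83.])]
2.9 [-0.084 -0.     0.045] [array([296., 142.]), array([275., 101.])]
3.1 [-0.086 -0.     0.028] [array([298., 156.]), array([277., 114.])]
3.3 [-0.085 -0.     0.01 ] [array([296., 170.]), array([275., 128.])]
3.5 [-0.081  0.    -0.006] [array([291., 184.]), array([270., 142.])]
3.6 [-0.077  0.    -0.014] [array([287., 190.]), array([267., 149.])]
seat [array([275., 193.]), array([254., 151.])]
```

View pics/c4.png

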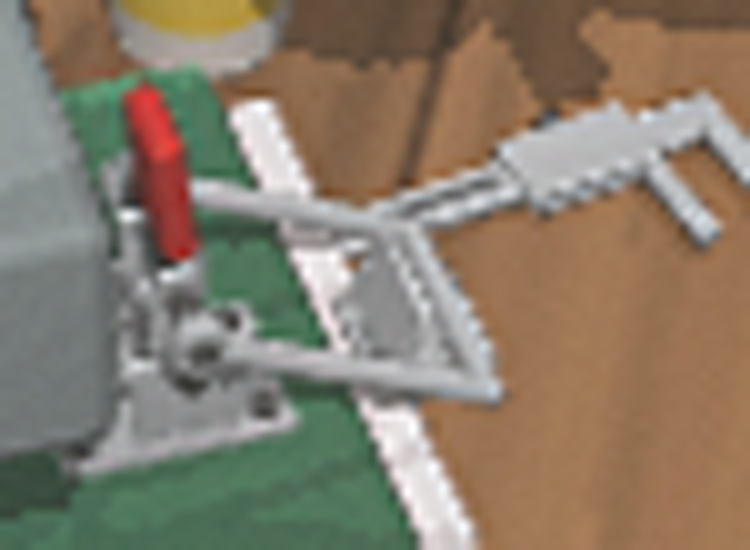

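The bar rests on the ledge outside the prong, with its left end at (495,390) in the crop. That matches a loop direction of 3.6 rad, so I can press the lever.

Run:
```python
from geo import *
from rig import *
import cv2
p=np.load("p.npy");R=tool(p,np.pi/4);m=M(p);a0=p[5]
move_ptp(lev_tcp(p,a0,gap=.08)+[0,0,.03],R);print(get_time_s())
move_straight(lev_tcp(p,a0,gap=.012),feed=.2)
for a in np.arange(a0,.74,-.1):
    move_straight(lev_tcp(p,a,gap=-.002),feed=.1);print(round(a,2),(m.T@get_force()).round(1))
g=grab_frame("side")
cv2.imwrite("pics/c5.png",cv2.resize(g["img"][155:225,225:315,::-1],None,fx=7,fy=7,interpolation=cv2.INTER_CUBIC))
```

```text
11.8417
1.51 [-0.9 -0.   0.5]
1.41 [-0.1  0.1 -0.4]
1.31 [ 0.1 -0.1 -1.3]
1.21 [ 0.2  0.  -0.7]
1.11 [-0.5  0.9 -0.5]
1.01 [-0.3  0.1 -0.7]
0.91 [0.1 0.1 0.3]
0.81 [-0.2 -0.4  1.1]
```

View pics/c5.png

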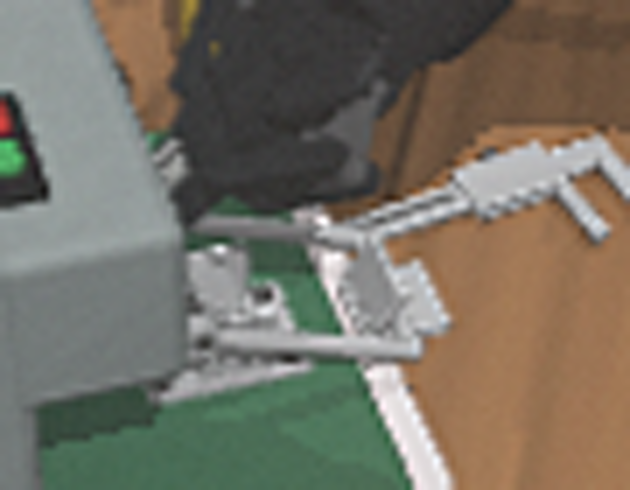

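The bar is drawn in under the prong, with its left end at (418,348), which is within about 2 px of the predicted seat. I'll continue the press.

Run:
```python
from geo import *
from rig import *
import cv2
p=np.load("p.npy");m=M(p)
for a in np.arange(.7,-.01,-.1):
    move_straight(lev_tcp(p,a,gap=-.003),feed=.08);print(round(a,2),(m.T@get_force()).round(1))
print((m.T@(get_ee_pos()-p[:3])).round(4),get_time_s())
dwell(.2)
e=get_ee_pos()
move_straight(e+m@[-.09,0,.09],feed=.25)
move_straight(get_ee_pos()+m@[-.12,0,.05],feed=.3)
move_j([-0.905,0.255,0.108,0,-1.424,-0.285]);print(get_time_s(),get_force().round(1))
f=grab_frame("top");g=grab_frame("side")
im=np.hstack([cv2.resize(g["img"][135:285,185:325],None,fx=2.8,fy=2.8),cv2.resize(f["img"][120:270,225:365],None,fx=2.8,fy=2.8)])
cv2.imwrite("pics/c6.png",im[:,:,::-1])
```

```text
0.7 [-0.8  0.2  0.7]
0.6 [-1.3 -1.3  0.8]
0.5 [-1.9 -1.3  1.5]
0.4 [-0.4  0.3 -0.1]
0.3 [ 0.8 -0.2  0.3]
0.2 [-0.2  0.5  0.3]
0.1 [0.3 0.5 0.9]
0.0 [-2.3  0.1  5. ]
[ 0.0529 -0.0007  0.0157] 16.4667
19.7333 [-0.4  0.6  0.2]
```

View pics/c6.png

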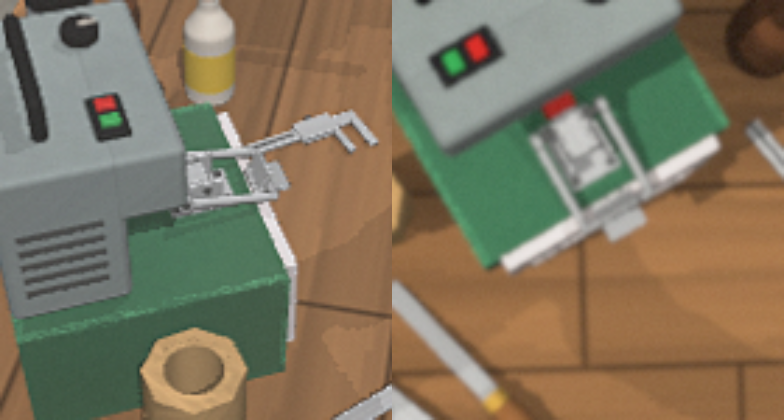

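The lever is down, but the forces were lower than the 5 to 10 N I expected, so I'll check the hook from near. One composite will hold the wrist view and zooms from both fixed cameras.

Run:
```python
from geo import *
from rig import *
import cv2
p=np.load("p.npy");m=M(p)
g=grab_frame("side");f=grab_frame("top")
np.savez("pics/sideF.npz",**g);np.savez("pics/topF.npz",**f)
for L,d in((.9,.2),(.9,.16),(.78,.16),(.6,.16)):
    R=tool(p,L); t=W(p,[-.045,0,0])-R[:,2]*d
    try: move_ptp(t,R);print(L,d);break
    except Unreachable: pass
w=grab_frame("wrist");np.savez("pics/wF.npz",**w);print(get_time_s())
for X in(W(p,[0,0,0]),W(p,[-.065,0,-.014]),levpt(p,0,.072,0,.009)):print(proj(w,X).round(),proj(g,X).round(1),proj(f,X).round(1))
r=lambda im,s:cv2.resize(im,s,interpolation=cv2.INTER_CUBIC)
x,y=proj(w,W(p,[-.03,0,0])).astype(int);x=min(max(x,130),430);y=min(max(y,100),320)
wc=w["img"][y-100:y+100,x-130:x+130];print(x,y)
im=np.vstack([np.hstack([r(g["img"][180:220,245:295],(375,300)),r(f["img"][150:206,270:340],(375,300))]),
 np.hstack([r(wc,(375,288)),r(w["img"],(375,288))])])
cv2.imwrite("pics/c7.png",im[:,:,::-1])
```

```text
0.9 0.2
21.6583
[280. 204.] [255.7 197.5] [292.9 171.9]
[280. 164.] [279.4 196.3] [306.4 195.7]
[280. 232.] [228.2 200.8] [277.6 145.5]
279 192
```

View pics/c7.png

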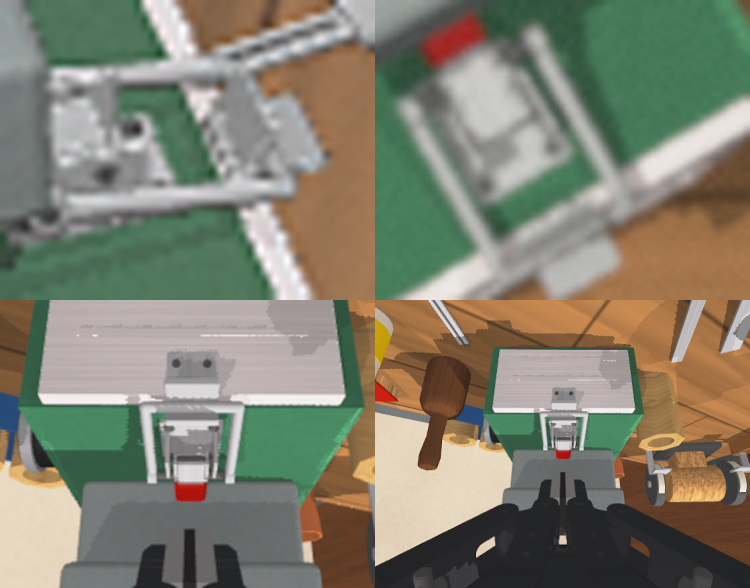

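The wrist view shows the red lever end at its flat position, and the bar at the projected seat, crop row about 404. To confirm tension, I'll measure whether the door edge moved in between frames.

Run:
```python
from geo import *
import cv2
p=np.load("p.npy")
xs=np.arange(-.085,-.02,.0005)
def prof(n,y0,y1):
    f=dict(np.load(f"pics/{n}.npz"));im=f["img"].astype(np.float32)[:,:,0] # red: white vs green
    P=np.array([[proj(f,W(p,[x,y,-.024])) for x in xs] for y in np.linspace(y0,y1,25)],np.float32)
    return cv2.remap(im,P[:,:,0],P[:,:,1],cv2.INTER_LINEAR).mean(0)
for pair in(("side2","sideF"),("side3","sideF"),("top2","topF")):
  for y in((.05,.1),(-.1,-.05)):
    A,B=[prof(n,*y) for n in pair]
    # inner edge (white->green): last crossing of mid-level
    e=[]
    for v in(A,B):
        k=v.argmax();t=(v.max()+v[k:].min())/2;j=k+np.argmax(v[k:]<t);e.append((xs[j-1]+(v[j-1]-t)/(v[j-1]-v[j])*.0005)*1e3)
    print(pair,y,np.round(e,2))
```

```text
('side2', 'sideF') (0.05, 0.1) [-47.92 -46.76]
('side2', 'sideF') (-0.1, -0.05) [-48.49 -47.5 ]
('side3', 'sideF') (0.05, 0.1) [-47.85 -46.76]
('side3', 'sideF') (-0.1, -0.05) [-48.56 -47.5 ]
('top2', 'topF') (0.05, 0.1) [-46.85 -44.74]
('top2', 'topF') (-0.1, -0.05) [-47.5  -45.38]
```

The door edge moved inward 1 to 2 mm at both ends between the frames before and after latching. With the bar at its seat and the lever flat, the latch is holding the door on its seal, and the hand is clear.

```bash
python3 -c "
from rig import *
print(get_force().round(1),get_time_s());print(hand_in())"
```

```text
[-0.5  0.2  0.3] 21.6583
the job is handed in; nothing more can be done
None
```

I pushed the door shut, dropped the loop over the keeper and pressed the lever flat; the job was handed in at 21.7 s with the hand clear, though pressing forces read lower (at most about 5 N) than the 5–10 N expected, so tightness rests on camera measurements showing the door edge drawn in 1–2 mm.

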